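Sort the board, then show the gas lighter to the phone

ROBOT

A 7-joint arm with a two-finger parallel gripper is mounted at the origin on a cart in front of the work surface, level with it; the furniture and walls round the work are solid. World frame = base frame: x ahead of the robot, y to its left, z up, the work surface at z = 0. Lengths are in m, angles in rad, forces in N, time in s.
With the tool pointing down it reaches from about 0.4 to 0.9 m from the base axis. Payload 5.5 kg.
Tool frame: the origin (TCP) lies midway between the tips of the shut fingers; the grasp point (between the pads) lies 19 mm behind it (manip.grip_depth is the distance from the TCP to the grasp point, in m); z points along the fingers, y is the line along which they close (so a half turn about z gives the same grasp; the last joint's range is limited). The gripper opens to 92 mm and grips with 3 to 60 N. Pads are 19 mm wide; open, the fingers measure 130 mm over their backs; the gripper's body (75 mm by 190 mm) begins 47 mm behind the grasp point.
Start: joints at [-0.918, 0.501, -0.427, 1.55, 0.221, 1.138, -0.21], TCP at [0.247, 0.601, 0.227] pointing down, gripper open.
Joint ranges: [-2.88, 2.88], [-0.31, 2.03], [-1.54, 1.56], [0.2, 2.42], [-1.41, 4.55], [0.19, 2.02], [-2.57, 2.57]. Speed limits (rad/s): [2.57, 2.57, 3.14, 3.14, 3.14, 3.14, 3.14].

INTERFACE

Orientations are given as a unit quaternion [x, y, z, w].
In Python, from bench import manip, effector, viewer gives the robot as it stands. Calls block until the motion is done:
- manip.move_pose(position, orientation): joint-space move of the TCP to a pose.
- manip.servo_line(position, ori=None, vel=0.15): straight line of the TCP; ori=None keeps the orientation; vel is the mean speed in m/s.
- manip.movej(angles): joint-space move.
- effector.open_jaws() and effector.close(f_grip=None): open the fingers fully, or close them until they stop; f_grip is the grip in N (None keeps the last).
- manip.sleep(seconds).
- manip.solve_ik(position, orientation): joint angles nearest the present ones, or None.
- viewer.get_image(name): name is "scene" or "top" or "wrist"; returns the picture (480x640x3 uint8, red, green, blue); there is no depth.
- viewer.get_calibration(name): a dict with "vfov" (degrees; the focal length in pixels is half the picture's height over the tangent of half this angle, whatever the lens; pixels are square), "cx", "cy" (the principal point, pixels), "eye" and "attitude" of the camera in the world. Camera axes: x right, y down, z forward; pixel columns grow to the right and rows downward; lengths in m; the calibration is good to about 2 mm. A picture is of the moment at which its call begins: read the wrist's pose just before it. get_calibration takes no time and is no camera call; for the wrist camera it gives the pose at the moment of the call.
A pose or a line that the arm cannot do raises manip.PlanningError and nothing moves.
- manip.hand_in(): hands the job in; it is judged then, once.
Readings, each from a call of its own:
- manip.current_clock(): time.
- manip.current_q(): joint angles.
- manip.current_joint_velocities(): joint speeds.
- manip.current_tau(): joint torques, N m.
- manip.current_tool_pos(): TCP position.
- manip.current_tcp_rot(): TCP orientation.
- manip.current_force(): force on the tool from outside, world axes, zero at the start.
- manip.current_wrist_torque(): the same for the moment, N m.
- manip.current_finger_gap(): finger opening in m.
- manip.current_gripper_force(): force on a finger pad.
Only numpy, scipy, OpenCV 4.12 (cv2) and the standard library are available. Lean on these libraries where they do the work, as an engineer would, in place of code of your own. Each camera call takes 0.05 s, during which the arm holds its last target. There are 200 camera calls.

TASK

Clear the wooden board on the hob: lay the peeler down flat in one of the two empty lanes of the cutlery tray and put the loose tea light with the others on the floor of the low wooden box, without knocking over or shoving the honey jar or the little dropper bottle. Then pick up the gas lighter and hold it still in the air for the colleague on the phone: level, same side up as it lay, its middle straight in front of the phone's camera lens, at the lens's height and about 20 cm from it, broadside across the view. Finish while still holding it there in the gripper; do not put it down or let go.

Things in the scene. Friction and masses are not known exactly. Their poses are not given: they have to be found in the camera images.
- tea_light: the loose tea light, a round cup 38 mm across and 15 mm high, 14 g, standing on the board by itself. Origin: centre of its underside, z up.
- peeler: black-handled peeler lying flat on the board, 170 mm long, 80 g (varies), loose. Origin: underside, middle of its length; x points along it to the thin blade, z up. Handle x = -85 to +20 mm: rounded, 23 mm wide, 17 mm high, widest 9 mm up; blade part 14 mm wide, 6 mm high. Balances near x = -28 mm: grip across the handle there, fingertips down to about 4 mm above the board.
- cutlery_tray: grey cutlery tray, fixed, 245 x 170 x 30 mm. Origin: centre of its underside; x along its lanes, z up. Floor 3 mm thick. Four lanes 39 x 240 mm, centred at y = -62, -21, +21, +62 mm; dividers 2 mm thick, tops 22 mm up, outer walls 30 mm. A fork and a teaspoon lie fixed in the outer lanes; the two middle ones are empty. Fingers do not fit in beside the peeler: let go just above the dividers.
- candle_box: low open wooden box, fixed, 160 x 100 x 24 mm, walls and floor 5 mm, standing on the board. Origin: centre of its underside; x along its 160 mm length, z up. Two tea lights are fixed in its -x end, at x = -52 mm, y = +22 and -21 mm; the rest of the floor is free (from x = -30 to +75 mm).
- phone: mobile phone upright in an aluminium desk stand, fixed, on the table to the left of the range; base disc 84 mm across, phone 74 mm wide, its top 220 mm above the underside. Origin: centre of the underside of the base. Its screen and lens look along its own -x axis (towards the robot); y lies across the view, z up.
- phone_lens (a point): the phone's front camera lens, centred 10 mm below the top edge of the phone, on its screen side; axes as the phone's: the view goes out along -x, y is across it, z up.
- honey_jar: honey jar with a yellow lid, 64 mm across, 87 mm high, loose, on the table just left of the range (table top at z = -0.01); leave it alone. Origin: centre of its underside, z up.
- hob_board: wooden board covering the hob, fixed, 450 x 485 mm, 18 mm thick: its top, on which the things to sort, the tray and the box stand, lies at z = 0.018. Origin: centre of its underside.
- lighter: gas lighter lying flat on the board, 245 x 33 x 21 mm, 85 g (varies), loose. Origin: underside, middle of its length; x points along it to the thin nozzle, z up. Handle: bar, x = -122 to +18 mm, y = -9 to +16 mm; nozzle 9 mm thick. A rigid button juts 7 mm from the -y side at x = -48 to -26 mm. Balances near x = -45 mm: grip across the handle clear of the button, about x = -64, y = 3.5.
- dropper: small brown dropper bottle, 34 mm across, 102 mm high, loose, at the right edge of the board; leave it alone. Origin: centre of its underside, z up.

How it is judged:
By the outcome, as a careful person would: the job done as asked, in the order asked, and still so for the second after the job is handed in, while the arm keeps its last pose, push and grip.
It also fails if it takes over 70 s, if anything falls off the work surface, if the arm or the gripper's body presses on something with over 40 N, if the wrist force passes 120 N, or if a joint passes its speed limit or range.

## Working session

There is one attempt and no reset: what is moved stays moved. The work goes in short steps, each a Python script; the robot and the scene stay as the last script left them, time stands still between calls to the robot, and variables do not carry over. Pictures are saved under pics/ and viewed, at most 10 in all, crops included, and the job is handed in when it is done.

```bash
ls; mkdir -p pics; python3 - <<'E'
from bench import manip, effector, viewer
import cv2
for n in ("scene","top"):
    im=viewer.get_image(n); cv2.imwrite(f"pics/{n}0.png",im[:,:,::-1]); print(n,viewer.get_calibration(n))
print(manip.current_tool_pos(),manip.current_tcp_rot(),manip.current_clock())
E
```

```text
pics
scene {'vfov': 51.9223789731888, 'cx': 314.23373371286556, 'cy': 233.63735466898478, 'eye': array([-0.0359841 , -0.39323125,  0.89235946]), 'attitude': array([ 0.78168881, -0.50850655,  0.19619001, -0.30313888])}
top {'vfov': 55.624581330467755, 'cx': 323.4475741092699, 'cy': 241.89620448097503, 'eye': array([ 0.39092388, -0.12100103,  1.11539953]), 'attitude': array([-0.69720909,  0.71091442, -0.06532817,  0.06505684])}
[0.24679779 0.60066668 0.22581136] [ 1.93642184e-01  9.81071856e-01 -8.21334716e-04 -2.06567887e-04] 0.1
```

View pics/top0.png

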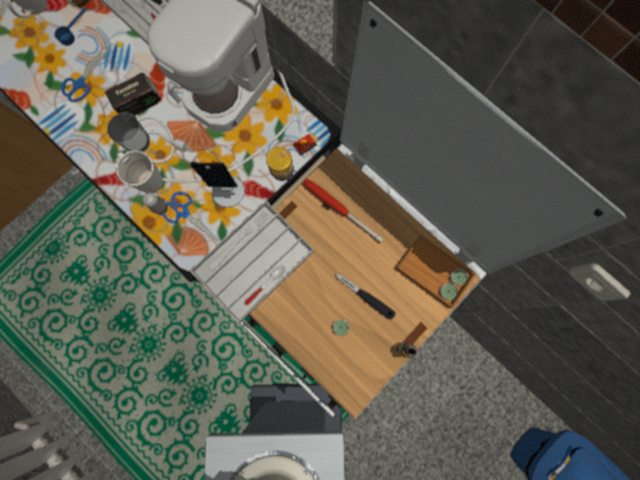

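View pics/scene0.png

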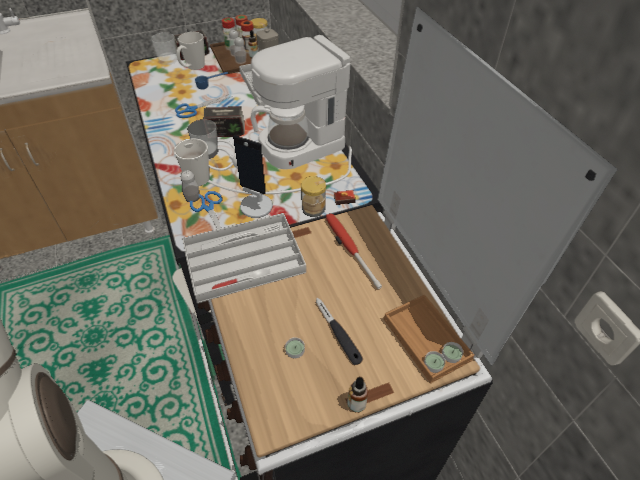

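The top view shows the lighter from (306,180) to (381,241), the peeler from (337,276) to (392,315), the tea light at (340,327), the box around (440,270), the tray around (252,262), the phone at (215,175) and the dropper at (403,350). Next I'll write helpers and view enlarged crops.

```bash
cat > h.py <<'E'
import numpy as np, cv2
from scipy.spatial.transform import Rotation as R
def cam(c):
    f=240/np.tan(np.radians(c["vfov"])/2)
    return f,c["cx"],c["cy"],np.array(c["eye"]),R.from_quat(c["attitude"]).as_matrix()
def proj(c,P):
    f,cx,cy,e,M=cam(c); p=(np.atleast_2d(P)-e)@M
    return np.c_[f*p[:,0]/p[:,2]+cx, f*p[:,1]/p[:,2]+cy]
def ray(c,uv,z):
    f,cx,cy,e,M=cam(c); uv=np.atleast_2d(np.array(uv,float))
    d=np.c_[(uv[:,0]-cx)/f,(uv[:,1]-cy)/f,np.ones(len(uv))]@M.T
    return e+d*((z-e[2])/d[:,2])[:,None]
def body(pos,yaw,L):
    L=np.atleast_2d(np.array(L,float)); return L@R.from_euler('z',yaw).as_matrix().T+np.array(pos)
E
python3 - <<'E'
from h import *
from bench import viewer
np.set_printoptions(precision=4,suppress=True)
t=viewer.get_calibration("top"); s=viewer.get_calibration("scene")
for n,uv,z in [("lighter ends",[(306,180),(381,241)],.028),("peeler",[(337,276),(392,315)],.025),("tea",[(340,327)],.033),("tray corners",[(191,268),(266,205),(314,252),(238,318)],.048),("box",[(395,263),(418,234),(486,274),(457,305)],.042),("phone top",[(193,165),(226,163),(237,186)],.21),("honey",[(279,160)],.077),("dropper",[(404,350)],.12)]:
    print(n,ray(t,uv,z)[:,:2].tolist())
for n,uv,z in [("tea",[(294,347)],.033),("peeler",[(318,300),(357,358)],.025),("lighter",[(330,217),(379,287)],.028),("honey",[(314,187)],.077)]:
    print("S",n,ray(s,uv,z)[:,:2].tolist())
a=cv2.imread("pics/top0.png"); b=cv2.imread("pics/scene0.png")
cv2.imwrite("pics/tc.png",cv2.resize(a[140:365,185:485],None,fx=2.66,fy=2.66,interpolation=cv2.INTER_CUBIC))
cv2.imwrite("pics/sc.png",cv2.resize(b[125:395,175:485],None,fx=2.2,fy=2.2,interpolation=cv2.INTER_CUBIC))
E
```

```text
lighter ends [[0.7519391345422699, -0.08291533008217498], [0.5934910732754581, -0.2633764949891264]]
peeler [[0.5105387391661454, -0.15437291186805258], [0.41543267598433514, -0.28220855996509253]]
tea [[0.38991324547133877, -0.15817421447030583]]
tray corners [[0.5336919693241203, 0.19068573957752963], [0.6839706312101278, 0.014102160176620637], [0.5662952411336886, -0.1004322472274865], [0.41496550291105944, 0.0778812015496348]]
box [[0.5370027266607168, -0.2925702101158238], [0.6062748205216438, -0.35130631655965283], [0.5065480344015292, -0.5066755787526483], [0.435186882115102, -0.43272584275451786]]
phone top [[0.728937774468664, 0.1465963377064595], [0.7319669762946757, 0.07766172290232254], [0.6813672304390674, 0.0538583979692038]]
honey [[0.7871188317890709, -0.0203769226474243]]
dropper [[0.33920499702922324, -0.2902600046650926]]
S tea [[0.38970997302259636, -0.15953366924795973]]
S peeler [[0.5148994042225898, -0.15583466930887993], [0.42156674280884765, -0.2790994692478862]]
S lighter [[0.7490781353417568, -0.08532454685530044], [0.5972783222044689, -0.2634910726835138]]
S honey [[0.7833250375420382, -0.02735773639709488]]
```

View pics/tc.png

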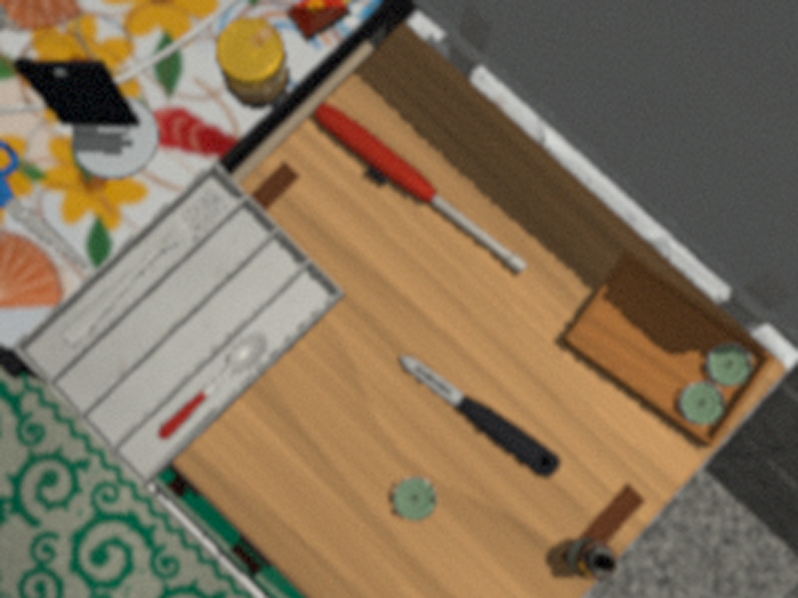

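View pics/sc.png

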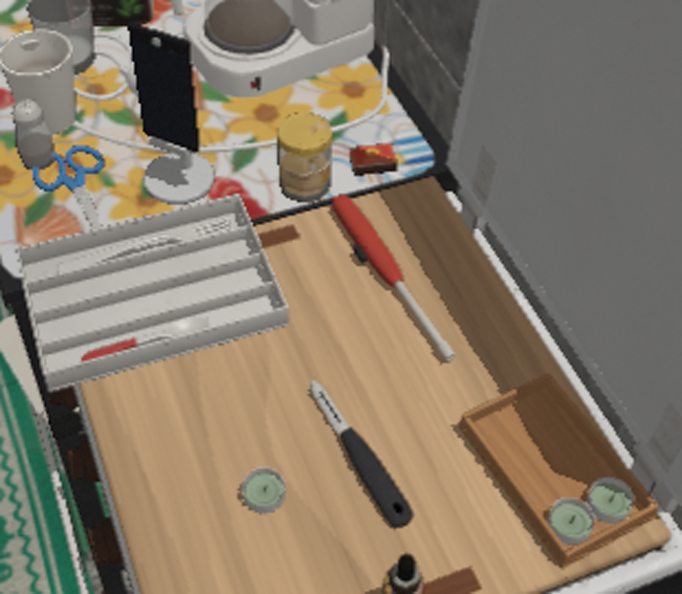

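The crops show everything clearly. In the top crop, the box corners are at (562,342), (628,255), (760,355) and (712,440). The phone lens dot is at (60,72) in the top crop and (155,40) in the scene crop. I'll fit the poses from masks and keypoints seen by both cameras.

```bash
cat > fit.py <<'E'
from h import *
from bench import viewer
from scipy.optimize import least_squares
np.set_printoptions(precision=4,suppress=True)
t=viewer.get_calibration("top"); s=viewer.get_calibration("scene")
T=lambda p:np.array(p,float)/2.6667+[185,140]; S=lambda p:np.array(p,float)/2.2+[175,125]
I={"t":cv2.imread("pics/top0.png"),"s":cv2.imread("pics/scene0.png")}; C={"t":t,"s":s}
def rect(k,cond,win,z,name):
    im=I[k]; x0,y0,x1,y1=win; m=np.zeros(im.shape[:2],np.uint8)
    hsv=cv2.cvtColor(im,cv2.COLOR_BGR2HSV); m[y0:y1,x0:x1]=cond(hsv)[y0:y1,x0:x1]*255
    cs,_=cv2.findContours(m,cv2.RETR_EXTERNAL,cv2.CHAIN_APPROX_NONE); c=max(cs,key=cv2.contourArea)[:,0]
    P=ray(C[k],c,z)[:,:2]; r=cv2.minAreaRect((P*1000).astype(np.float32)); b=cv2.boxPoints(r)
    e=b[1]-b[0] if np.linalg.norm(b[1]-b[0])>np.linalg.norm(b[2]-b[1]) else b[2]-b[1]
    print(name,k,"centre",r[0],"size",r[1],"yaw",np.degrees(np.arctan2(e[1],e[0])))
red=lambda h:((h[...,0]<8)|(h[...,0]>172))&(h[...,1]>150)&(h[...,2]>60)
blk=lambda h:(h[...,2]<75)
grn=lambda h:(h[...,0]>35)&(h[...,0]<95)&(h[...,1]>25)|(h[...,1]<50)
rect("t",red,(295,170,365,225),.028,"lighter"); rect("s",red,(320,205,370,265),.028,"lighter")
rect("t",blk,(345,280,400,325),.027,"peeler"); rect("s",blk,(325,310,368,372),.027,"peeler")
rect("t",grn,(325,312,356,342),.031,"tea"); rect("s",grn,(278,332,310,362),.031,"tea")
def fit(name,x0,pts,free_z=False):
    L=np.array([p[0] for p in pts])/1000
    def res(x):
        W=body([x[0],x[1],x[3] if free_z else z],x[2],L)
        return np.concatenate([(proj(C[p[1]],w)[0]-p[2]) for p,w in zip(pts,W)])
    r=least_squares(res,x0); print(name,r.x,np.degrees(r.x[2]),"rms px",np.sqrt(np.mean(r.fun**2)),"\n  ",r.fun.round(1))
z=.018
# tray: x axis ~ +130deg
fit("tray",[.55,.05,np.radians(130)],[((122,-85,30),"t",T((18,348))),((-122,-85,30),"t",T((217,168))),((-122,85,30),"t",T((342,293))),((122,85,30),"t",T((150,480))),
 ((122,-85,30),"s",S((20,245))),((-122,-85,30),"s",S((240,198))),((-122,85,30),"s",S((287,315)))] )
fit("box",[.52,-.4,np.radians(56)],[((80,50,24),"t",T((562,342))),((80,-50,24),"t",T((628,255))),((-80,-50,24),"t",T((770,355))),((-80,50,24),"t",T((708,443))),
 ((80,50,24),"s",S((463,425))),((-80,-50,24),"s",S((656,503))),((-80,50,24),"s",S((565,557)))])
z=-.01
fit("phone lens pt",[.7,.07,0,.2],[((0,0,0),"t",T((60,72))),((0,0,0),"s",S((155,40)))],True)
for k,uv in [("t",T([(15,60),(100,60)])),("s",S([(131,25),(189,43)]))]: print("phone top edge",k,ray(C[k],uv,.21))
print("disc",ray(t,T((115,138)),-.005),ray(s,S((180,175)),-.005))
E
python3 fit.py
```

```text
lighter t centre (706.623779296875, -130.459716796875) size (135.93064880371094, 23.495492935180664) yaw 48.793957
lighter s centre (710.6444702148438, -130.0234375) size (138.4783935546875, 26.141345977783203) yaw 48.922073
peeler t centre (443.04998779296875, -243.37442016601562) size (101.25727844238281, 22.366634368896484) yaw 51.73339
peeler s centre (444.3821716308594, -243.77188110351562) size (107.1250991821289, 23.841331481933594) yaw 52.31605
tea t centre (389.9601745605469, -158.26321411132812) size (32.835479736328125, 32.267005920410156) yaw 88.67126
tea s centre (390.3499450683594, -160.1510009765625) size (41.48015594482422, 37.38260269165039) yaw 23.896515
tray [0.5501 0.0433 2.3152] 132.65206347080655 rms px 1.601947866296979 
   [-0.8 -0.9  0.9 -2.5  2.2  0.5 -2.3  2.4 -1.6  2.3  0.4 -0.8  1.  -1.4]
box [ 0.517  -0.3882  0.9302] 53.29867887403948 rms px 1.6817467855505643 
   [ 0.2 -0.1 -1.4 -1.1  1.9 -0.1  2.3  1.6 -3.  -3.7  0.5  1.   0.3  0.6]
phone lens pt [ 0.7259  0.1172 -0.      0.2051] -7.94979885083487e-05 rms px 0.10746960039906532 
   [ 0.1 -0.1 -0.2  0. ]
phone top edge t [[0.7345 0.1518 0.21  ]
 [0.7332 0.085  0.21  ]]
phone top edge s [[0.7328 0.1485 0.21  ]
 [0.7303 0.0791 0.21  ]]
disc [[ 0.7355  0.1179 -0.005 ]] [[ 0.7438  0.1181 -0.005 ]]
```

The fits agree between cameras to about 2 mm, and the sizes match the given ones. Next I'll check the lid clearance and IK for every pose, then hover over the peeler and look through the wrist camera.

```bash
cat >> h.py <<'E'
def down(close_yaw):  # tool z down, tool y along close_yaw
    y=np.array([np.cos(close_yaw),np.sin(close_yaw),0]); z=np.array([0,0,-1.]); x=np.cross(y,z)
    return R.from_matrix(np.c_[x,y,z]).as_quat()
def d2(a): return np.array([np.cos(a),np.sin(a)])
D=np.radians
PE=np.array([.4637,-.2180]); PEY=D(52)
TEA=np.array([.3902,-.1592])
TR=np.array([.5501,.0433]); TRY=D(132.65)
BX=np.array([.517,-.3882]); BXY=D(53.3)
LI=np.array([.7085,-.1302])+.052*d2(D(-131.1))-.0035*d2(D(-41.1)); LIY=D(-131.1)
LENS=np.array([.727,.117,.200]); PHY=D(-1.6)
def loc(o,y,l): return np.array(o)+l[0]*d2(y)+l[1]*d2(y+np.pi/2)
E
cat > p.py <<'E'
from h import *
from bench import manip,viewer,effector
np.set_printoptions(precision=3,suppress=True)
t=viewer.get_calibration("top")
ln=ray(t,np.array([(480,70),(730,295)])/2.6667+[185,140],.03)[:,:2]; e=ln[1]-ln[0]; n=np.array([-e[1],e[0]])/np.linalg.norm(e)
g=loc(LI,LIY,(-.064,.0035)); lp=loc(BX,BXY,(.022,0))
print("LI",LI,"grip",g,"lid dist lighter",(g-ln[0])@n,"box place",lp,(lp-ln[0])@n, "lid line yaw",np.degrees(np.arctan2(e[1],e[0])))
hp=loc(LENS[:2],PHY,(-.2,0))
def chk(name,xy,z,yaws):
    for y in yaws:
        q=manip.solve_ik([*xy,z],down(y)); print(name,round(np.degrees(y)),q if q is None else np.array(q))
pg=loc(PE,PEY,(-.028,0)); c=PEY+np.pi/2
chk("peeler",pg,.022,[c,c+np.pi])
c=TRY+np.pi/2; 
for s in (0,np.pi): chk("tray%d"%s,loc(loc(TR,TRY,(0,.0165)),TRY+s,(-.028,0)),.05,[c,c+np.pi])
chk("tea",TEA,.026,[D(142),D(-38)]); chk("boxplace",lp,.045,[BXY+np.pi/2,BXY-np.pi/2,BXY,BXY+np.pi])
chk("lighter",g,.022,[LIY+np.pi/2,LIY-np.pi/2])
for s in (np.pi/2,-np.pi/2): chk("hold%.1f"%s,loc(hp,PHY+s,(-.064,0)),.2,[PHY+s+np.pi/2,PHY+s-np.pi/2])
E
python3 p.py
```

```text
LI [ 0.672 -0.167] grip [ 0.716 -0.121] lid dist lighter -0.12577934281590641 box place [ 0.53  -0.371] -0.081324078094739 lid line yaw -134.9613734589417
peeler 142 [-0.479  1.155  1.348  2.077 -1.292  1.189 -2.308]
peeler 322 [-0.252  0.737  0.893  2.072 -0.864  0.759  0.533]
tray0 223 [-0.862  0.902  1.127  1.946 -1.002  0.999 -1.641]
tray0 403 [-0.015  0.543 -0.068  1.919  0.056  0.682  0.628]
tray3 223 [-0.976  0.851  1.128  2.033 -0.989  0.949 -1.702]
tray3 403 [-0.068  0.497 -0.103  2.005  0.082  0.643  0.52 ]
tea 142 [-0.67   1.042  1.35   2.275 -1.27   1.081 -2.335]
tea -38 [-0.239  0.509  0.665  2.266 -0.615  0.547  0.241]
boxplace 143 [-0.207  1.224  1.347  1.715 -1.248  1.312 -2.355]
boxplace -37 [ 0.038  0.823  0.777  1.708 -0.707  0.914  0.468]
boxplace 53 [ 0.427  0.679  0.197  1.694 -0.174  0.786  1.635]
boxplace 233 [ 0.097  0.784  0.68   1.706 -0.616  0.877 -1.169]
lighter -41 [-0.04   0.834  0.267  1.47  -0.258  0.872 -0.408]
lighter -221 [ 0.365  0.851 -0.369  1.452  0.352  0.904  2.316]
hold1.6 178 [ 0.793  0.637 -1.296  1.866  0.67   1.172  2.375]
hold1.6 -2 [-0.19   0.283  0.034  1.896 -0.011  0.964 -0.18 ]
hold-1.6 -2 [-0.304  0.341 -0.102  1.815  0.041  0.988 -0.451]
hold-1.6 -182 [ 0.133  0.412 -0.655  1.8    0.289  1.027  2.481]
```

```bash
cat > s1.py <<'E'
from h import *
from bench import manip,viewer,effector
np.set_printoptions(precision=4,suppress=True)
p=manip.current_tool_pos(); manip.servo_line([p[0],p[1],.33],vel=.3)
pg=loc(PE,PEY,(-.028,0)); o=down(PEY-np.pi/2)
manip.move_pose([*pg,.33],o); manip.servo_line([*pg,.20],vel=.3)
w=viewer.get_calibration("wrist"); im=viewer.get_image("wrist")[:,:,::-1].copy()
def poly(P,col=(255,0,255),cl=True): cv2.polylines(im,[np.int32(proj(w,P))],cl,col,1)
poly(body([*PE,.027],PEY,np.array([(-85,-11.5,0),(20,-11.5,0),(20,11.5,0),(-85,11.5,0)])/1000))
poly(body([*PE,.021],PEY,np.array([(20,-7,0),(85,-7,0),(85,7,0),(20,7,0)])/1000))
a=np.linspace(0,6.28,30); poly(np.c_[TEA[0]+.019*np.cos(a),TEA[1]+.019*np.sin(a),0*a+.033])
poly(body([*BX,.042],BXY,np.array([(-80,-50,0),(80,-50,0),(80,50,0),(-80,50,0)])/1000))
poly(body([*TR,.048],TRY,np.array([(-122.5,-85,0),(122.5,-85,0),(122.5,85,0),(-122.5,85,0)])/1000))
cv2.imwrite("pics/w1.png",im); print(manip.current_clock(),manip.current_tool_pos(),w)
E
python3 s1.py
```

```text
4.2583 [ 0.4479 -0.2408  0.2017] {'vfov': 62.295554630611996, 'cx': 321.2907746253323, 'cy': 237.46899203346578, 'eye': array([ 0.4956, -0.1768,  0.359 ]), 'attitude': array([ 0.9349, -0.3223, -0.0488,  0.1407])}
```

View pics/w1.png

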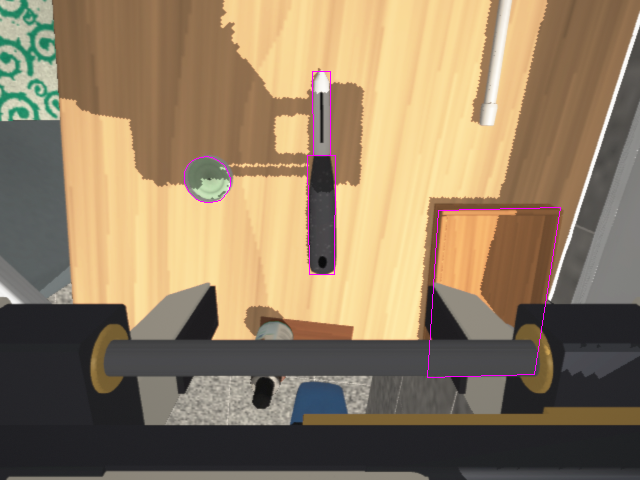

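The wrist view matches the peeler and tea-light outlines to within about 2 mm. The box sits some 4 mm further along, which is harmless. I'll grasp the peeler and hover over the tray.

```bash
cat > s2.py <<'E'
from h import *
from bench import manip,viewer,effector
np.set_printoptions(precision=4,suppress=True)
pg=loc(PE,PEY,(-.028,0))
manip.servo_line([*pg,.06],vel=.2); manip.servo_line([*pg,.0225],vel=.06)
print(manip.current_tool_pos()); effector.close(25); print("gap",manip.current_finger_gap(),manip.current_gripper_force())
manip.servo_line([*pg,.13],vel=.2)
tg=loc(TR,TRY,(-.028,.0165)); manip.move_pose([*tg,.17],down(TRY-np.pi/2)); manip.sleep(.2)
w=viewer.get_calibration("wrist"); im=viewer.get_image("wrist")[:,:,::-1].copy()
def poly(P,col=(255,0,255),cl=True): cv2.polylines(im,[np.int32(proj(w,P))],cl,col,1)
poly(body([*TR,.048],TRY,np.array([(-122.5,-85,0),(122.5,-85,0),(122.5,85,0),(-122.5,85,0)])/1000))
for y in (-41.5,0,41.5): poly(body([*TR,.040],TRY,np.array([(-120,y,0),(120,y,0)])/1000))
cv2.imwrite("pics/w2.png",im); print(manip.current_clock(),manip.current_tool_pos(),tg,manip.current_finger_gap(),manip.current_force())
E
python3 s2.py
```

```text
[ 0.4463 -0.2402  0.0224]
gap 0.022391999303119196 24.99254266731441
8.975 [0.5566 0.01   0.1698] [0.5569 0.0115] 0.02183193730866327 [-0.1713 -0.9584 -0.1802]
```

View pics/w2.png

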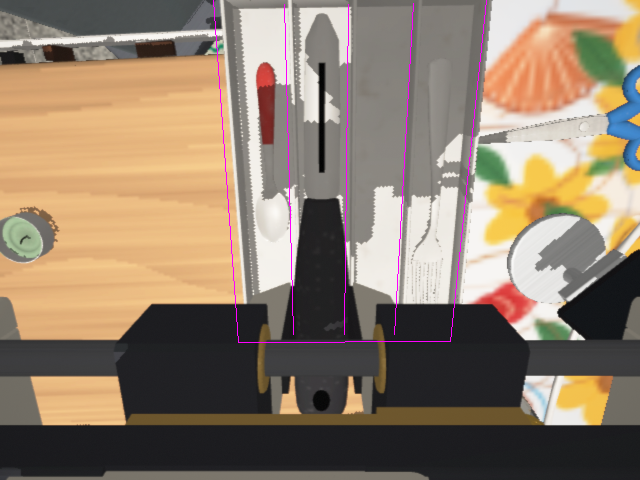

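The peeler hangs centred over the empty lane: dividers at columns 290 and 349, peeler axis at 321. I'll lower it with the fingertips just above the 30 mm outer wall and release it. Then the tea light.

```bash
cat > s3.py <<'E'
from h import *
from bench import manip,viewer,effector
np.set_printoptions(precision=4,suppress=True)
tg=loc(TR,TRY,(-.028,.0165))
manip.servo_line([*tg,.08],vel=.15); manip.servo_line([*tg,.0495],vel=.05); manip.sleep(.3)
print(manip.current_tool_pos()); effector.open_jaws(); print(manip.current_force(),manip.current_finger_gap())
manip.servo_line([*tg,.17],vel=.25)
im=viewer.get_image("wrist")[:,:,::-1]; 
o=down(D(-38)); manip.move_pose([*TEA,.15],o)
im2=viewer.get_image("top")[:,:,::-1]
cv2.imwrite("pics/w3.png",np.hstack([im[::2,::2],cv2.resize(im2[150:390,180:500],None,fx=1.25,fy=1)]))
print(manip.current_clock(),manip.current_tool_pos())
E
python3 s3.py
```

```text
[0.5572 0.0115 0.0498]
[ 0.1042  0.122  -0.3809] 0.09138013928049418
13.6583 [ 0.3913 -0.1585  0.1499]
```

View pics/w3.png

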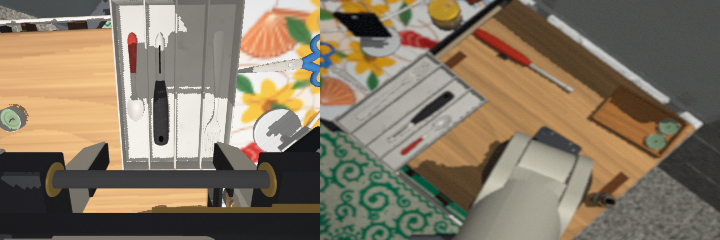

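The peeler lies flat in the lane. Now the tea light: grip its top half, then release it just above the box wall.

```bash
cat > s4.py <<'E'
from h import *
from bench import manip,viewer,effector
np.set_printoptions(precision=4,suppress=True)
manip.servo_line([*TEA,.06],vel=.15); manip.servo_line([*TEA,.026],vel=.05); manip.sleep(.2)
effector.close(8); print("gap",manip.current_finger_gap(),manip.current_tool_pos())
manip.servo_line([*TEA,.16],vel=.2)
lp=loc(BX,BXY,(.026,.003)); manip.move_pose([*lp,.14],down(BXY)); print("gap",manip.current_finger_gap())
manip.servo_line([*lp,.08],vel=.15); manip.servo_line([*lp,.0440],vel=.04); manip.sleep(.3)
print(manip.current_tool_pos()); effector.open_jaws(); manip.sleep(.2); print(manip.current_force())
manip.servo_line([*lp,.16],vel=.25); im=viewer.get_image("wrist")[:,:,::-1]
g=loc(LI,LIY,(-.064,.0035)); manip.move_pose([*g,.2],down(LIY+np.pi/2)); manip.sleep(.2)
w=viewer.get_calibration("wrist"); i2=viewer.get_image("wrist")[:,:,::-1].copy()
for z,L in [(.028,[(-122,-9),(18,-9),(18,16),(-122,16)]),(.028,[(-48,-16),(-26,-16),(-26,-9),(-48,-9)])]:
    cv2.polylines(i2,[np.int32(proj(w,body([*LI,z],LIY,[(a/1000,b/1000,0) for a,b in L])))],True,(255,0,255),1)
cv2.imwrite("pics/w4.png",np.hstack([cv2.resize(im,(400,300)),cv2.resize(i2,(400,300))]));cv2.imwrite("pics/w4b.png",i2)
print(manip.current_clock(),manip.current_tool_pos(),g)
E
python3 s4.py
```

```text
gap 0.03702535817699218 [ 0.3902 -0.1592  0.026 ]
gap 0.03699185633784168
[ 0.5303 -0.3656  0.0442]
[-0.3139 -0.0678 -0.1655]
24.5 [ 0.7161 -0.122   0.2   ] [ 0.7164 -0.1212]
```

View pics/w4.png

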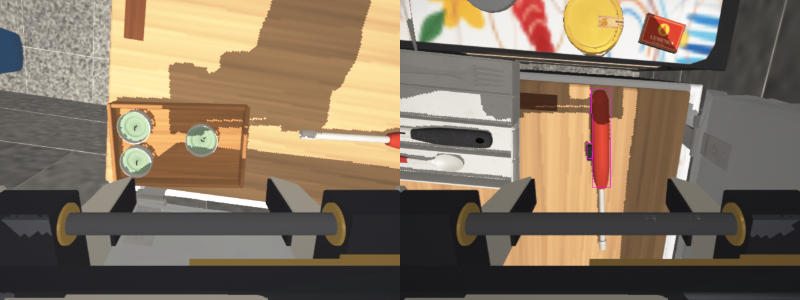

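The tea light stands on the box floor with the others, and the lighter outline matches. Now I'll grip the lighter and present it, pulling back from the phone and jar first.

```bash
cat > s5.py <<'E'
from h import *
from bench import manip,viewer,effector
np.set_printoptions(precision=4,suppress=True)
g=loc(LI,LIY,(-.064,.0035))
manip.servo_line([*g,.06],vel=.15); manip.servo_line([*g,.0225],vel=.05); manip.sleep(.2)
effector.close(40); print("gap",manip.current_finger_gap(),manip.current_tool_pos(),manip.current_force())
manip.servo_line([*g,.10],vel=.1); manip.servo_line([*g,.25],vel=.2); manip.servo_line([.50,-.02,.27],vel=.25)
hp=loc(LENS[:2],PHY,(-.2,0)); h=PHY-np.pi/2; tp=loc(hp,h,(-.064,0)); o=down(h+np.pi/2)
manip.move_pose([*tp,.25],o); manip.servo_line([*tp,.1945],o,vel=.1); manip.sleep(.5)
print("gap",manip.current_finger_gap(),manip.current_tool_pos(),tp,manip.current_clock())
L=np.array([(-122,3.5,10.5),(18,3.5,10.5),(122.5,0,10.5)])/1000
for n in ("scene","top"):
    c=viewer.get_calibration(n); im=viewer.get_image(n)[:,:,::-1].copy(); 
    P=body([*loc(hp,h,(0,-.0035)),.1905],h,L); cv2.polylines(im,[np.int32(proj(c,P))],False,(255,0,255),1)
    for u,v in np.int32(proj(c,[LENS,[*hp,.201]])): cv2.circle(im,(int(u),int(v)),3,(0,255,0),1)
    cv2.imwrite(f"pics/{n}5.png",im)
a=cv2.imread("pics/scene5.png")[120:400,130:490]; b=cv2.imread("pics/top5.png")[110:390,150:510]
cv2.imwrite("pics/v5.png",cv2.resize(np.vstack([a,b]),None,fx=1.07,fy=1.07) if 0 else np.hstack([cv2.resize(a,None,fx=1.11,fy=1.11),cv2.resize(b,None,fx=1.11,fy=1.11)]))
E
python3 s5.py
```

```text
gap 0.024606262199164106 [ 0.7164 -0.1212  0.0225] [-0.2488 -0.9633 -0.6003]
gap 0.024884708198299972 [0.5289 0.1867 0.1947] [0.5289 0.1866] 32.725
```

View pics/v5.png

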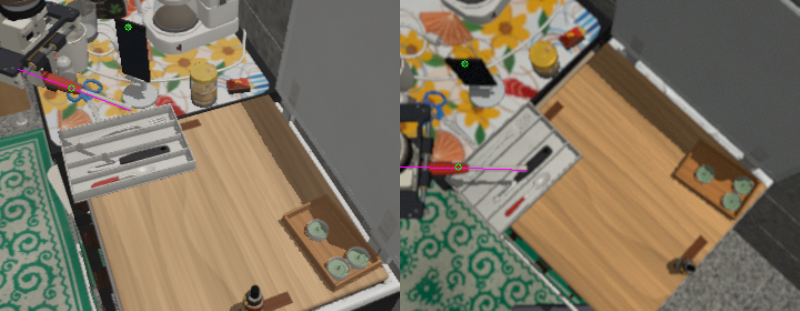

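The lighter is held in front of the phone, with the jar, dropper, peeler and tea light all as they should be. One zoom to check level and centring.

```bash
python3 - <<'E'
import cv2,numpy as np
a=cv2.imread("pics/scene5.png")[165:235,140:265]; b=cv2.imread("pics/top5.png")[235:290,150:275]
cv2.imwrite("pics/z5.png",np.vstack([cv2.resize(a,(590,330),interpolation=2),cv2.resize(b,(590,260),interpolation=2)]))
E
```

```text
(no output)
```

View pics/z5.png

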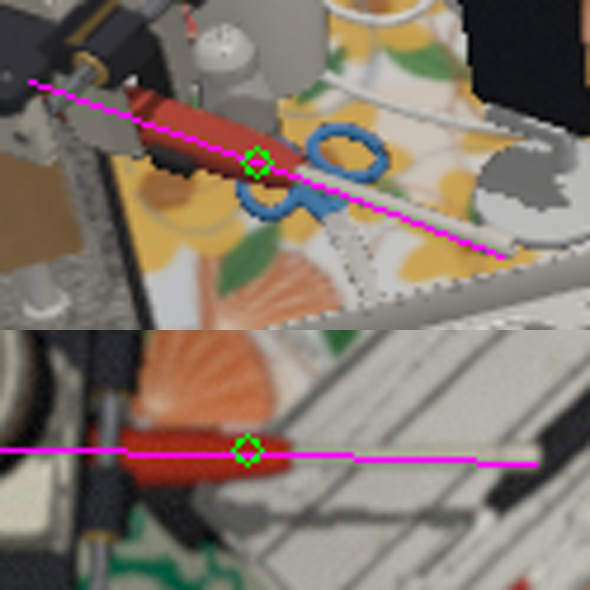

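The zoom shows the lighter on the predicted line in both views. It is level, and its middle is at the target.

```bash
python3 -c "
from bench import manip
print(manip.current_finger_gap(),manip.hand_in(),manip.current_clock())"
```

```text
the job is handed in; nothing more can be done
the job is handed in; nothing more can be done
```

Job handed in at about 33 s of the 70 s allowed: the peeler lies flat in an empty tray lane, the tea light is on the box floor with the others, the jar and dropper were left alone, and the gripper is holding the lighter level and broadside about 20 cm in front of the phone's lens.

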